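Zero the carat balance under its closed draught shield

ROBOT

A 6-joint arm with a two-finger parallel gripper is mounted at the origin on the work surface. World frame = base frame: x ahead of the robot, y to its left, z up, the work surface at z = 0. Lengths are in m, angles in rad, forces in N, time in s.
With the tool pointing down it reaches from about 0.3 to 0.875 m from the base axis. Payload 6.4 kg.
Tool frame: the origin (TCP) lies on the centre line of the jaws, within the pads' length; the fingertips stand 11 mm ahead of it and the grasp point (between the pads) lies 8 mm behind it; x points along the fingers, z is the direction in which the jaws open and shut, and the axes are right-handed (so a half turn about x gives the same grasp; the last joint's range is limited). The gripper opens to 85 mm and grips with 20 to 120 N. Pads are 22 mm wide; open, the fingers measure 114 mm over their backs; the gripper's body (76 mm by 85 mm) begins 54 mm behind the grasp point. The pads swing forward as they close: fully open they stand 13 mm farther back than shut.
Start: joints at [-1.501, 0.181, 1.607, -0, 1.354, -0.206], TCP at [0.157, -0.553, 0.242] pointing down, gripper open.
Joint ranges: [-2.99, 2.99], [-0.89, 2.07], [0.3, 2.58], [-1.14, 4.28], [0, 2.63], [-3.12, 3.12]. Speed limits (rad/s): [2.57, 2.57, 3.01, 3.14, 3.14, 3.14].

INTERFACE

Orientations are given as a 3x3 rotation matrix whose columns are the frame's x, y, z axes.
In Python, from bench import r, vision, ticket gives the robot as it stands.
- The arm moves only by the shell command python3 -m jog 'ROWS' [OPENING] [FORCE]. ROWS is JSON, a list of rows, each an object with "delta_pos": the shift along the tool's x, y, z in mm, a list of three; "turn": the turn about the tool's x in degrees. In form: [{"delta_pos": [tx, ty, tz], "turn": turn}, ...]. A call has 1 to 12 rows; each row shifts and turns the pose as measured when the row begins, along the tool's axes as they then stand; what a row does not reach is not made up. A row lasts 1/12 s, in which the tool goes at most 41.7 mm and 7.16 degrees, less where a joint would pass 70% of its speed; a pose out of reach is approached as far as the arm can. A call with a gripper value outside its range is refused whole. OPENING is the gripper command: -1 is fully open, 1 is shut, values between are in proportion, set as the call begins (- or left out, the last holds). The fingers move at their own pace and stop on an object; FORCE is the grip in N (left out, the last holds). Time passes only in rows, so rows that do not move let the fingers close. It gives the time, the measured TCP pose, the force and the opening at its end, in the units of the state.
- r.sense(): the state, without advancing time (a new reading comes with each control period).
- vision.grab_frame(name): name is "side" or "top"; returns the picture (420x560x3 uint8, red, green, blue); there is no depth.
- vision.camera_params(name): a dict with "vertical_fov" (degrees; the focal length in pixels is half the picture's height over the tangent of half this angle, whatever the lens; pixels are square), "cx", "cy" (the principal point, pixels), "dist" ([k1, k2, p1, p2, k3] as OpenCV has them; the pictures are not rectified), "cam_to_world" (4x4, takes a point from camera to world coordinates). Camera axes: x right, y up, looking along -z (the intrinsics and any distortion apply to the point x, -y, -z); pixel columns grow to the right and rows downward; lengths in m; the calibration is good to about 2 mm. A picture is of the moment at which its call begins. camera_params takes no time and is no camera call.
- ticket.sign_off(): hands the job in, once; it reports no verdict.
The state is a dict: "time": time; "q": joint angles; "qd": joint speeds; "joint_torque": joint torques, N m; "ee_pos": TCP position; "tool_rot": TCP orientation; "force": force on the tool from outside, world axes, zero at the start; "ft_torque": the same for the moment, N m; "finger_gap": opening from 0.0 (shut) to 1.0 (fully open).
Only numpy, scipy, OpenCV 4.12 (cv2) and the standard library are available. Lean on these libraries where they do the work, as an engineer would, in place of code of your own. Each camera call takes 0.05 s, during which the arm holds its last target. There are 200 camera calls.

TASK

Zero the jeweller's balance with the empty dish on its pan: with the fingertips push the sliding glass roof of its draught shield fully shut, and only then press the long bar-shaped key on the front panel fully down with a light touch and let it spring back up. Nothing is to be picked up: push and press gently, leave the roof shut, and leave the three smaller keys, the dish and the other things on the bench alone.

Things in the scene. Friction and masses are not known exactly. Their poses are not given: they have to be found in the camera images.
- balance: the balance, standing fixed on the bench: white housing 280 mm deep (x -130 to +150) and 210 mm wide (y -105 to +105), its flat top 60 mm up. Origin on the bench; +x runs from the front panel back to the weighing chamber, z up. The panel with the keys and display is at x below 0; the glass chamber stands on the housing at x 0 to 140, y -90 to +90, up to 146 mm above the bench, and its guide rails run back to x 224, up to 154 mm
- roof (a joint): how far the sliding roof of the chamber is open, in m: 0 fully shut, where it meets a stop; it opens backwards along the balance's +x, up to 0.09. It starts 35 to 75 mm open, slides with 1.5 N of friction and stays where it is left
- roof_rib (a point): middle of the top edge of the rib on the roof, 175 mm above the bench, moving with the roof (x = 14 mm + opening, y = 0 in the balance's frame). The upright black plastic rib is 8 mm thick along x, 80 mm long along y, and stands 24 mm above the roof's glass, which lies 151 mm above the bench and extends 122 mm behind the rib and 10 mm before it. Its axes are the balance's. Push here from behind to shut the roof
- bar_key (a joint): how far the long bar key is pressed down, in m: 0 up, 0.005 at the bottom. It springs back by itself; needs 1 N to start and 5 N at the bottom
- bar_key_top (a point): middle of the top of the long bar key, 17 mm along x and 46 mm along y, standing 7 mm proud of the panel (67 mm above the bench when up), at x -100, y -55 in the balance's frame. It is the zero key
- square_key_a (a joint): how far the square key next to the bar key is pressed, in m (0 up, 0.005 down); to be left alone
- square_key_a_top (a point): middle of the top of that 15 mm square key, at x -100, y +10 in the balance's frame, 67 mm above the bench
- square_key_b (a joint): how far the other square key is pressed, in m; to be left alone
- square_key_b_top (a point): middle of the top of the other 15 mm square key, at x -100, y +42, 67 mm above the bench
- round_key (a joint): how far the round key is pressed, in m; to be left alone
- round_key_top (a point): middle of the top of the 17 mm round key, at x -100, y +77, 67 mm above the bench
- dish: loose empty aluminium weighing dish, 66 mm across, 10 mm high, on the round steel pan inside the chamber, 74 mm above the bench; origin under its centre
- stone_bowl: loose white ceramic bowl for stones, 68 mm across, 24 mm high; origin under its centre; beside the balance; to be left alone
- weight: loose brass calibration weight with a small knob, 30 mm across, 52 mm high; origin under its centre; beside the balance; to be left alone
- tweezers: loose steel tweezers lying flat, 150 mm long, 8 mm high; origin about their middle, on the bench; to be left alone
- ring_cone: loose wooden cone for rings with one ring on it, 54 mm across the foot, 83 mm high; origin under its centre; to be left alone
- ring_box: loose blue ring box, 50 x 55 x 41 mm high; origin under its centre; to be left alone
- jar: loose amber jar with a steel lid, 52 mm across, 62 mm high; origin under its centre; to be left alone
- hammer: loose small hammer lying down, 215 mm long, 30 mm high; origin near its middle, on the bench; to be left alone
Mind the look-alikes: they are no part of the job. Several things have the shape of the dish; the one meant has the colours described above.

How it is judged:
By the outcome, as a careful person would: the job done as asked, in the order asked, and still so for the second after the job is handed in, with the robot touching nothing.
It also fails if it takes over 48 s, if anything falls off the work surface, if the arm or the gripper's body presses on something with over 40 N, if the wrist force passes 120 N, or if a joint passes its speed limit or range.

## Working session

There is one attempt and no reset: what is moved stays moved. The work goes in short steps, Python scripts to look and compute and a shell command to move; the robot and the scene stay as the last step left them, time stands still between calls to the robot, and variables do not carry over. Pictures are saved under pics/ and viewed, about 8 in all and at most 12, crops included, and the job is handed in when it is done.

```bash
mkdir -p pics; python3 - <<'E'
from bench import r,vision
import cv2,json
for n in("side","top"):
    p=vision.camera_params(n);print(n,p)
    cv2.imwrite(f"pics/{n}0.png",vision.grab_frame(n)[:,:,::-1])
s=r.sense();print(s["time"],s["ee_pos"],s["tool_rot"],s["finger_gap"],s["force"])
E
```

```text
side {'vertical_fov': 57.90999653422658, 'cx': 286.14153178069483, 'cy': 209.50475481819777, 'dist': array([-0.02090568,  0.        ,  0.        ,  0.        ,  0.        ]), 'cam_to_world': array([[-0.93395541,  0.23339414, -0.27065563,  0.22161725],
       [-0.35692063, -0.57033978,  0.73981092,  0.94158632],
       [ 0.01830186,  0.78755299,  0.61597511,  0.95471486],
       [ 0.        ,  0.        ,  0.        ,  1.        ]])}
top {'vertical_fov': 43.13215084342378, 'cx': 284.7147066004521, 'cy': 219.99430995034544, 'dist': array([-0.12253925,  0.        ,  0.        ,  0.        ,  0.        ]), 'cam_to_world': array([[-0.03034142,  0.99772142, -0.06026086,  0.47358529],
       [-0.99953125, -0.03053228, -0.00224872, -0.04703953],
       [-0.0040835 ,  0.06016438,  0.99818013,  1.69165726],
       [ 0.        ,  0.        ,  0.        ,  1.        ]])}
0.1 [ 0.15657078 -0.55279397  0.24149492] [[-1.05450146e-04  9.62213432e-01  2.72296347e-01]
 [ 1.54845771e-03  2.72296179e-01 -9.62212239e-01]
 [-9.99998796e-01  3.20173958e-04 -1.51866048e-03]] 1.0001115344836635 [0.38684115 0.39168247 0.26849184]
```

View pics/top0.png

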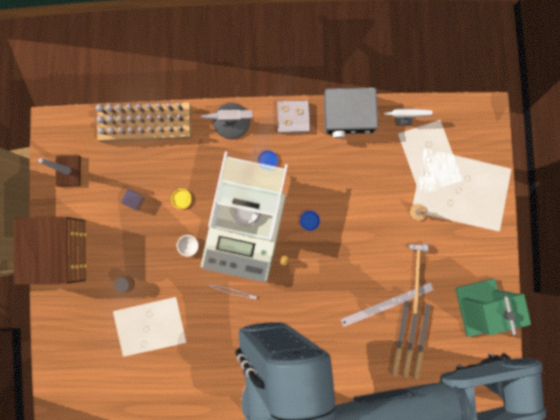

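View pics/side0.png

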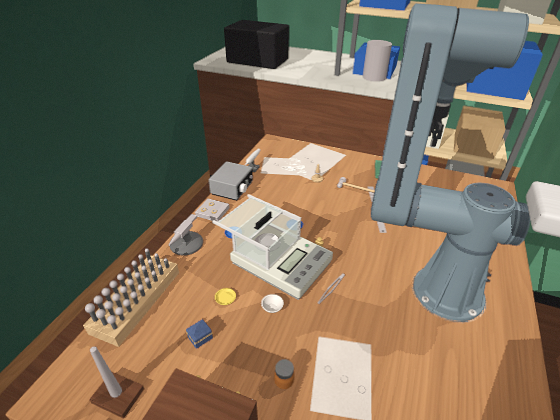

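The top view shows the balance around (245,215), its panel towards the robot (keys at row ~265) and the rib near (246,204). I'll enlarge that area to measure it.

```bash
python3 - <<'E'
import cv2
a=cv2.imread("pics/top0.png")[145:290,190:300]
b=cv2.imread("pics/side0.png")[190:300,205:345]
a=cv2.resize(a,None,fx=4,fy=4,interpolation=cv2.INTER_CUBIC)
cv2.imwrite("pics/t1.png",a)
cv2.imwrite("pics/s1.png",cv2.resize(b,None,fx=5,fy=5,interpolation=cv2.INTER_CUBIC))
E
```

```text
(no output)
```

View pics/t1.png

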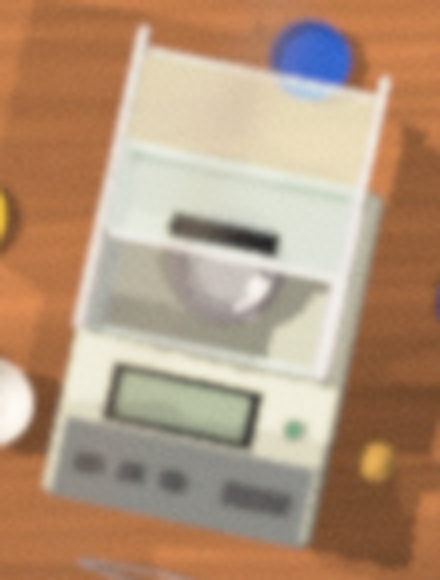

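View pics/s1.png

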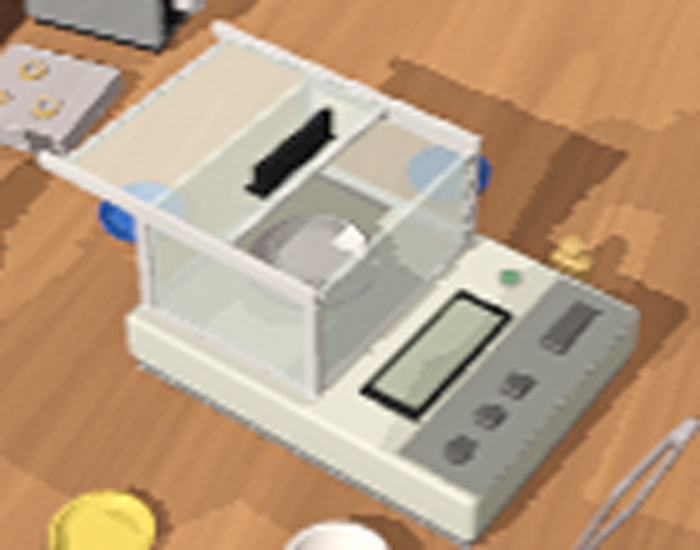

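```bash
cat > h.py <<'E'
import numpy as np,cv2
from bench import r,vision
def proj(n,P):
    p=vision.camera_params(n);f=210/np.tan(np.radians(p["vertical_fov"]/2))
    K=np.array([[f,0,p["cx"]],[0,f,p["cy"]],[0,0,1]])
    M=np.linalg.inv(p["cam_to_world"]);F=np.diag([1.,-1,-1])
    R=F@M[:3,:3];t=F@M[:3,3]
    return cv2.projectPoints(np.float64(P).reshape(-1,1,3),cv2.Rodrigues(R)[0],t,K,p["dist"])[0][:,0]
def world(b,x,y,yaw):
    c,s=np.cos(yaw),np.sin(yaw);b=np.asarray(b,float)
    return np.c_[x+c*b[:,0]-s*b[:,1],y+s*b[:,0]+c*b[:,1],b[:,2]]
E
python3 - <<'E'
from h import *
from scipy.optimize import least_squares
keys=[[-100,77,67],[-100,42,67],[-100,10,67],[-100,-55,67]]
B0=keys+[[-130,105,55],[-130,-105,55],[224,90,154],[224,-90,154]]
T=np.array([(90,463),(131,472),(174,482),(257,498),(45,490),(305,543),(143,28),(385,80),(174,217),(277,239)],float)
S=np.array([(460,450),(489,415),(518,385),(571,328),(331,110),(250,185)],float)
T=np.array([190,145])+(T+.5)/4-.5; S=np.array([205,190])+(S+.5)/5-.5
def res(v):
    x,y,a,o=v
    rib=[[18+o*1000,40,175],[18+o*1000,-40,175]]
    ribf=[[10+o*1000,-40,175],[10+o*1000,40,175]]
    pt=proj("top",world(np.array(B0+rib)/1e3,x,y,a))
    ps=proj("side",world(np.array(keys+ribf)/1e3,x,y,a))
    return np.r_[(pt-T).ravel(),(ps-S).ravel()]
s=least_squares(res,[.55,.05,-.2,.05],loss="soft_l1")
print(s.x,np.degrees(s.x[2]));print(res(s.x).reshape(-1,2).round(1))
x,y,a,o=s.x
print(world([[.014+o,0,.175],[.014,0,.175],[-.1,-.055,.067],[0.12,0,.15]],x,y,a).round(4))
q=r.sense();R=q["tool_rot"];print("tool z yaw",np.degrees(np.arctan2(R[1,2],R[0,2])),"want z along balance y:",np.degrees(a)+90)
E
```

```text
[ 0.5351395   0.08877759 -0.23698335  0.07207145] -13.578145888737684
[[-1.5 -0.4]
 [-0.6 -0.3]
 [-1.2 -0.6]
 [-1.2 -0.2]
 [-0.6  0.4]
 [ 1.   1.4]
 [ 0.2 -0.5]
 [-0.2 -1.2]
 [-1.4 -0.5]
 [ 0.1 -0.4]
 [ 0.6 -0.6]
 [ 0.9 -0.5]
 [ 0.5 -0.6]
 [ 0.3 -0.9]
 [ 1.  -0.6]
 [ 2.3 -3. ]]
[[0.6188 0.0686 0.175 ]
 [0.5487 0.0855 0.175 ]
 [0.425  0.0588 0.067 ]
 [0.6518 0.0606 0.15  ]]
tool z yaw -74.19902261346758 want z along balance y: 76.42185411126232
```

The fit is consistent to about 1 px: balance at (0.535, 0.089), yaw -13.6°, roof about 70 mm open, key heights as given. I'll shut the fingers and align tool y with balance +x, so tool z points along balance -y.

```bash
python3 -m jog '[{"delta_pos":[0,0,0],"turn":5.9},{"delta_pos":[0,0,0],"turn":5.9},{"delta_pos":[0,0,0],"turn":5.9},{"delta_pos":[0,0,0],"turn":5.9},{"delta_pos":[0,0,0],"turn":5.9},{"delta_pos":[0,14,-30],"turn":0},{"delta_pos":[0,14,-30],"turn":0},{"delta_pos":[0,14,-30],"turn":0}]' 1 20
cat >> h.py <<'E'
X,Y,A=.5351,.0888,-.2370
def st():
    s=r.sense();c,n=np.cos(A),np.sin(A);d=np.array(s["ee_pos"])-[X,Y,0];R=np.array(s["tool_rot"])
    Rb=np.array([[c,n,0],[-n,c,0],[0,0,1]])
    print("t",round(s["time"],2),"tcp in balance mm",(1e3*Rb@d).round(1),"F bal",(Rb@s["force"]).round(2),"gap",round(s["finger_gap"],3),"tool y yaw",np.degrees(np.arctan2(R[1,1],R[0,1])).round(2),"x",R[:,0].round(3))
E
python3 -c "from h import st;st()"
```

```text
time: 0.77
ee_pos: [0.2177, -0.4766, 0.2371]
tool_rot: [[-0.002, 0.963, -0.271], [0.008, -0.271, -0.963], [-1.0, -0.004, -0.007]]
force: [0.3, -0.2, 0.6]
finger_gap: 0.001
t 0.77 tcp in balance mm [-175.8 -624.2  237.1] F bal [ 0.36 -0.15  0.56] gap 0.001 tool y yaw -15.7 x [-0.002  0.008 -1.   ]
```

```bash
python3 -m jog '[{"delta_pos":[0,15,-31],"turn":-2},{"delta_pos":[0,15,-32],"turn":0},{"delta_pos":[0,15,-32],"turn":0},{"delta_pos":[0,15,-32],"turn":0},{"delta_pos":[0,15,-32],"turn":0},{"delta_pos":[0,15,-32],"turn":0},{"delta_pos":[0,15,-32],"turn":0},{"delta_pos":[0,15,-32],"turn":0},{"delta_pos":[0,15,-32],"turn":0},{"delta_pos":[0,15,-32],"turn":0},{"delta_pos":[0,15,-32],"turn":0},{"delta_pos":[0,15,-32],"turn":0}]' >/dev/null
python3 -c "from h import st;st()"
```

```text
t 1.77 tcp in balance mm [   8.9 -221.3  236.1] F bal [ 0.4  -0.42 -0.19] gap 0.0 tool y yaw -13.9 x [-0.005  0.013 -1.   ]
```

```bash
python3 -m jog '[{"delta_pos":[0,18,-32],"turn":0},{"delta_pos":[0,18,-32],"turn":0},{"delta_pos":[0,18,-32],"turn":0},{"delta_pos":[0,18,-32],"turn":0},{"delta_pos":[0,18,-32],"turn":0},{"delta_pos":[0,18,-32],"turn":0},{"delta_pos":[0,5,-12],"turn":0},{"delta_pos":[0,0,0],"turn":0},{"delta_pos":[0,0,0],"turn":0}]' >/dev/null
python3 -c "from h import st;st()"
```

```text
t 2.52 tcp in balance mm [125.    2.  231.9] F bal [-0.26 -0.83 -0.23] gap -0.004 tool y yaw -13.38 x [-0.011  0.015 -1.   ]
```

```bash
python3 -m jog '[{"delta_pos":[15,0,0],"turn":0},{"delta_pos":[15,0,0],"turn":0},{"delta_pos":[10,0,0],"turn":0},{"delta_pos":[0,0,0],"turn":0}]' >/dev/null
python3 - <<'E'
from h import *
st()
for n,(r0,r1,c0,c1) in dict(side=(170,300,200,350)).items():
    cv2.imwrite("pics/s2.png",cv2.resize(vision.grab_frame(n)[r0:r1,c0:c1,::-1],None,fx=4.5,fy=4.5,interpolation=cv2.INTER_CUBIC))
E
```

```text
t 2.85 tcp in balance mm [123.   -1.3 190.4] F bal [-0.52 -0.58 -0.25] gap -0.003 tool y yaw -13.5 x [-0.012  0.014 -1.   ]
```

View pics/s2.png

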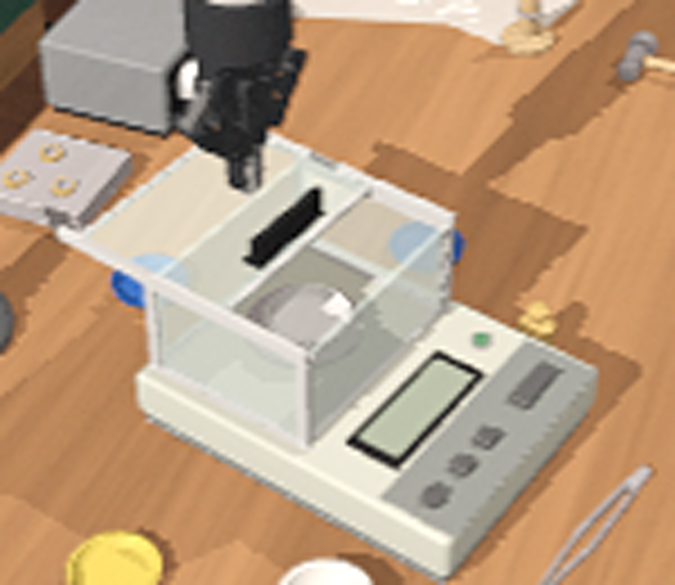

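The fingertips (245,185) are behind the rib, centred on it (285,228), and above the glass. Next I descend, watching the force.

```bash
python3 -m jog '[{"delta_pos":[6,0,0],"turn":0},{"delta_pos":[6,0,0],"turn":0},{"delta_pos":[5,0,0],"turn":0},{"delta_pos":[2,0,0],"turn":0},{"delta_pos":[0,0,0],"turn":0}]' >/dev/null
python3 -c "from h import st;st()"
python3 -m jog '[{"delta_pos":[0,-5,0],"turn":0},{"delta_pos":[0,-5,0],"turn":0},{"delta_pos":[0,-5,0],"turn":0},{"delta_pos":[0,-5,0],"turn":0},{"delta_pos":[0,-4,0],"turn":0}]' >/dev/null
python3 -c "from h import st;st()"
```

```text
t 3.32 tcp in balance mm [124.4  -3.3 173.7] F bal [-0.55  0.5   0.52] gap 0.001 tool y yaw -13.67 x [-0.008  0.013 -1.   ]
t 3.73 tcp in balance mm [ 99.1  -3.  174.7] F bal [ 2.41  0.31 -2.15] gap 0.002 tool y yaw -13.65 x [-0.006  0.013 -1.   ]
```

```bash
python3 -m jog '[{"delta_pos":[1,-6,0],"turn":0},{"delta_pos":[1,-6,0],"turn":0},{"delta_pos":[0,-6,0],"turn":0},{"delta_pos":[0,-6,0],"turn":0},{"delta_pos":[0,-6,0],"turn":0}]' >/dev/null
python3 -c "from h import st;st()"
python3 -m jog '[{"delta_pos":[0,-6,0],"turn":0},{"delta_pos":[0,-6,0],"turn":0},{"delta_pos":[0,-6,0],"turn":0},{"delta_pos":[0,-3,0],"turn":0}]' >/dev/null
python3 -c "from h import st;st()"
```

```text
t 4.15 tcp in balance mm [ 67.6  -2.8 174.3] F bal [ 1.79  0.13 -0.87] gap 0.001 tool y yaw -13.65 x [-0.001  0.012 -1.   ]
t 4.48 tcp in balance mm [ 43.5  -2.6 174.3] F bal [ 1.93  0.04 -1.83] gap -0.001 tool y yaw -13.64 x [-0.001  0.012 -1.   ]
```

```bash
for i in 1 2 3; do python3 -m jog '[{"delta_pos":[0,-2,0],"turn":0},{"delta_pos":[0,-2,0],"turn":0}]' >/dev/null
python3 -c "from h import st;st()"; done
```

```text
t 4.65 tcp in balance mm [ 38.5  -2.6 174.3] F bal [ 1.56  0.04 -1.47] gap -0.0 tool y yaw -13.63 x [-0.001  0.012 -1.   ]
t 4.82 tcp in balance mm [ 34.2  -2.6 174.3] F bal [ 1.61  0.45 -0.55] gap -0.001 tool y yaw -13.63 x [-0.001  0.012 -1.   ]
t 4.98 tcp in balance mm [ 30.3  -2.6 174.3] F bal [10.7   1.27 -2.81] gap 0.0 tool y yaw -13.64 x [-0.     0.012 -1.   ]
```

```bash
python3 -m jog '[{"delta_pos":[0,-2,0],"turn":0},{"delta_pos":[0,-1,0],"turn":0}]' >/dev/null
python3 -c "from h import st;st()"
python3 -m jog '[{"delta_pos":[0,3,0],"turn":0},{"delta_pos":[0,5,0],"turn":0},{"delta_pos":[0,7,0],"turn":0},{"delta_pos":[-15,0,0],"turn":0},{"delta_pos":[-25,0,0],"turn":0},{"delta_pos":[-15,0,0],"turn":0},{"delta_pos":[0,0,0],"turn":0}]' >/dev/null
python3 -c "from h import st;st()"
```

```text
t 5.15 tcp in balance mm [ 30.3  -2.6 174.6] F bal [ 3.72  0.23 -2.84] gap -0.003 tool y yaw -13.68 x [ 0.008  0.011 -1.   ]
t 5.73 tcp in balance mm [ 45.3  -3.9 229.1] F bal [-0.44  0.5  -0.16] gap -0.003 tool y yaw -13.69 x [-0.002  0.012 -1.   ]
```

The roof is at its stop: the tool stayed at x = 30.3 mm while I pushed on, close to the predicted 29 mm. Now over to the bar key.

```bash
python3 -m jog '[{"delta_pos":[0,-15,5],"turn":0},{"delta_pos":[0,-25,9],"turn":0},{"delta_pos":[0,-25,9],"turn":0},{"delta_pos":[0,-25,9],"turn":0},{"delta_pos":[0,-25,9],"turn":0},{"delta_pos":[0,-20,7],"turn":0},{"delta_pos":[0,-10,3],"turn":0},{"delta_pos":[0,0,0],"turn":0},{"delta_pos":[0,0,0],"turn":0}]' >/dev/null
python3 -c "from h import st;st()"
```

```text
t 6.48 tcp in balance mm [-105.1  -56.9  222.9] F bal [ 0.57  0.95 -0.42] gap 0.002 tool y yaw -13.72 x [-0.008  0.013 -1.   ]
```

Next I descend to tips at about 95 mm (TCP 106) and look.

```bash
python3 -m jog '[{"delta_pos":[20,2,0],"turn":0},{"delta_pos":[25,2,0],"turn":0},{"delta_pos":[25,1,0],"turn":0},{"delta_pos":[20,0,0],"turn":0},{"delta_pos":[15,0,0],"turn":0},{"delta_pos":[8,0,0],"turn":0},{"delta_pos":[0,0,0],"turn":0}]' >/dev/null
python3 - <<'E'
from h import *
st()
f=vision.grab_frame("side");g=vision.grab_frame("top")
a=cv2.resize(f[190:300,215:345,::-1],None,fx=4,fy=4,interpolation=cv2.INTER_CUBIC)
b=cv2.resize(g[170:280,190:255,::-1],None,fx=4,fy=4,interpolation=cv2.INTER_CUBIC)
cv2.imwrite("pics/s3.png",np.hstack([a,b]))
s=r.sense()
tip=np.array(s["ee_pos"])+.011*np.array(s["tool_rot"])[:,0]
w=world([[-.1,-.055,.067],[.01,.04,.175],[.01,-.04,.175]],X,Y,A)
print(((proj("side",np.vstack([tip,w]))-[215,190])*4).round(0))
E
```

```text
t 7.07 tcp in balance mm [-92.8 -54.4 105.6] F bal [-0.09 -0.48  0.62] gap 0.002 tool y yaw -13.76 x [-0.002  0.013 -1.   ]
[[410. 228.]
 [416. 257.]
 [241. 170.]
 [299. 116.]]
```

View pics/s3.png

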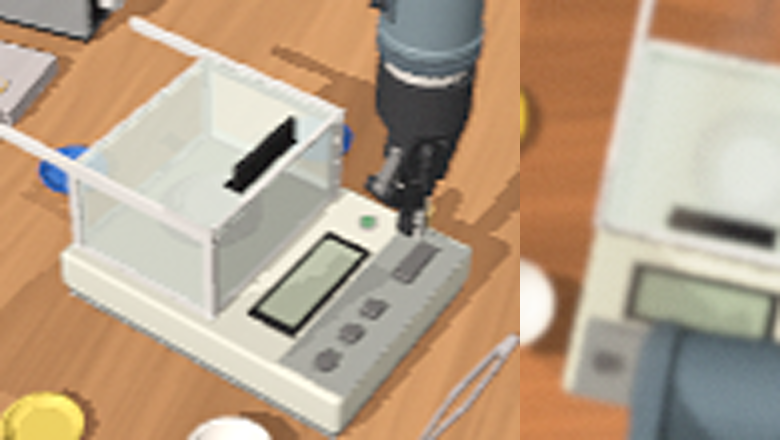

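The roof is shut: the rib (265,155) is at the front and the rear rail gap has opened. The tips (410,230) are 7 mm too far back for the bar key, seen at (416,262) against a predicted (416,257). I'll correct that and go down near contact.

```bash
python3 -m jog '[{"delta_pos":[0,-4,0],"turn":0},{"delta_pos":[6,-4,0],"turn":0},{"delta_pos":[8,0,0],"turn":0},{"delta_pos":[5,0,0],"turn":0},{"delta_pos":[0,0,0],"turn":0}]' >/dev/null
python3 -c "from h import st;st()"
```

```text
t 7.58 tcp in balance mm [-96.9 -53.5  90.7] F bal [0.66 0.09 0.07] gap -0.002 tool y yaw -13.73 x [ 0.01   0.011 -1.   ]
```

```bash
python3 -m jog '[{"delta_pos":[3,-3,1],"turn":0},{"delta_pos":[3,-1,0],"turn":0},{"delta_pos":[2,0,0],"turn":0},{"delta_pos":[0,0,0],"turn":0}]' >/dev/null
python3 -c "from h import st;st()"
for i in 1 2; do python3 -m jog '[{"delta_pos":[1.5,0,0],"turn":0}]' >/dev/null; python3 -c "from h import st;st()"; done
```

```text
t 7.92 tcp in balance mm [-101.3  -54.5   81.9] F bal [-0.35 -0.31  0.3 ] gap -0.001 tool y yaw -13.73 x [ 0.01   0.011 -1.   ]
t 8.0 tcp in balance mm [-101.1  -54.4   80.5] F bal [ 0.26 -0.02  0.31] gap 0.001 tool y yaw -13.73 x [ 0.01   0.011 -1.   ]
t 8.08 tcp in balance mm [-101.   -54.4   78.9] F bal [ 0.34 -0.15  0.01] gap -0.003 tool y yaw -13.73 x [ 0.01   0.011 -1.   ]
```

```bash
for i in 1 2 3 4; do python3 -m jog '[{"delta_pos":[1.2,0,0],"turn":0}]' >/dev/null; python3 -c "from h import st;st()"; done
```

```text
t 8.17 tcp in balance mm [-100.9  -54.4   77.7] F bal [-0.21 -0.33  1.16] gap -0.004 tool y yaw -13.73 x [ 0.011  0.011 -1.   ]
t 8.25 tcp in balance mm [-100.9  -54.4   76.5] F bal [-0.38 -0.65  3.42] gap 0.002 tool y yaw -13.73 x [ 0.01   0.011 -1.   ]
t 8.33 tcp in balance mm [-100.9  -54.4   75.2] F bal [-2.19 -0.27  2.32] gap 0.004 tool y yaw -13.73 x [ 0.01   0.011 -1.   ]
t 8.42 tcp in balance mm [-100.9  -54.4   74.1] F bal [-2.31 -0.53  4.23] gap 0.003 tool y yaw -13.72 x [ 0.01   0.011 -1.   ]
```

```bash
for i in 1 2; do python3 -m jog '[{"delta_pos":[1,0,0],"turn":0}]' >/dev/null; python3 -c "from h import st;st()"; done
```

```text
t 8.5 tcp in balance mm [-100.8  -54.4   73.2] F bal [-1.66 -0.14  4.82] gap 0.001 tool y yaw -13.72 x [ 0.01   0.011 -1.   ]
t 8.58 tcp in balance mm [-100.8  -54.4   72.6] F bal [-7.42 -1.33 21.15] gap -0.007 tool y yaw -13.71 x [ 0.01   0.011 -1.   ]
```

The force jumped at 5 mm of travel, so the key is bottomed. Release and retreat.

```bash
python3 -m jog '[{"delta_pos":[-3,0,0],"turn":0},{"delta_pos":[-5,0,0],"turn":0},{"delta_pos":[-10,0,0],"turn":0},{"delta_pos":[-25,0,0],"turn":0},{"delta_pos":[-30,0,0],"turn":0},{"delta_pos":[-30,0,0],"turn":0},{"delta_pos":[-30,0,0],"turn":0},{"delta_pos":[0,-25,25],"turn":0},{"delta_pos":[0,-25,25],"turn":0},{"delta_pos":[0,-25,25],"turn":0},{"delta_pos":[0,-20,20],"turn":0},{"delta_pos":[0,0,0],"turn":0}]' >/dev/null
python3 -m jog '[{"delta_pos":[0,0,30],"turn":0},{"delta_pos":[0,0,30],"turn":0},{"delta_pos":[0,0,30],"turn":0},{"delta_pos":[0,0,0],"turn":0},{"delta_pos":[0,0,0],"turn":0}]' >/dev/null
python3 - <<'E'
from h import *
st()
f=vision.grab_frame("side");g=vision.grab_frame("top")
a=cv2.resize(f[190:310,205:345,::-1],None,fx=3.5,fy=3.5,interpolation=cv2.INTER_CUBIC)
b=cv2.resize(g[170:290,180:265,::-1],None,fx=3.5,fy=3.5,interpolation=cv2.INTER_CUBIC)
cv2.imwrite("pics/s4.png",np.hstack([a,b]))
E
```

```text
t 10.0 tcp in balance mm [-197.  -246.   218.7] F bal [ 0.14  0.89 -1.29] gap -0.001 tool y yaw -13.27 x [ 0.029 -0.    -1.   ]
```

View pics/s4.png

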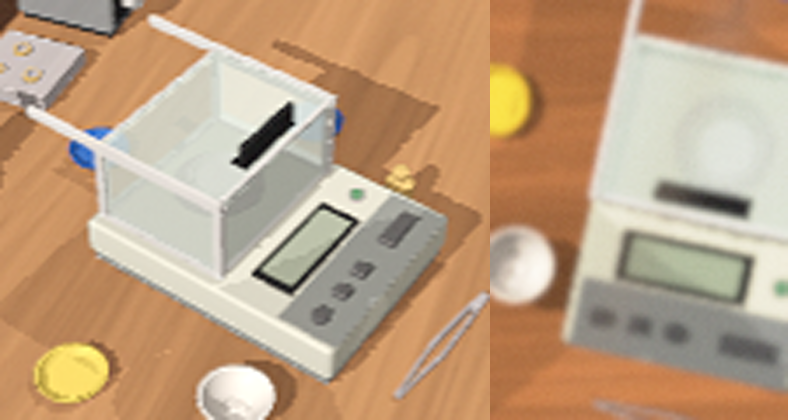

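The rib is at the front edge, about (265,135) in the side crop, and the bar key is up at (400,230). The dish, bowl and tweezers are in place and the arm is clear.

```bash
python3 -c "from bench import ticket;print(ticket.sign_off())"
```

```text
the job is handed in; nothing more can be done
None
```

I pushed the glass roof shut first, then pressed the bar key down and let it spring back. The job was handed in at about 10 s on the robot's clock, with the arm clear of everything.

- **Roof:** I pushed it about 70 mm with the closed fingertips behind the rib. It slid against about 2 N, then the tool stopped at x = 30.3 mm, where I expected about 29 mm, and stayed there when I pushed on. The force at the stop reached about 11 N.
- **Bar key:** I touched it with the tips at 67 mm, the given height. Force rose to about 5 N over 5 mm of travel. The last 1 mm step, which confirmed the bottom, briefly read about 21 N, firmer than the light touch asked for.
- **Last picture:** The roof is shut and the key looks up again. The smaller keys, dish, bowl and tweezers look undisturbed. I judged this by eye, and the final crops did not cover the rest of the bench.
- **Disagreement:** One end of the rib appeared about 3–4 px from where my fit put it in the side view, both before and after the push. I took that as a reading error.

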